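# Stand the coolant float in its cup, heavy end down

## Task

The sealed coolant float lying on the bench has a weight hidden in one of its two identical ends. Pick it up by the wooden grip of its wire bail, let it hang still well clear of the bench so that the heavy end swings down and shows itself, then set it down (do not drop it) upright in the low, wide metal cup, heavy end at the bottom, and let go. Leave the tube offcut and the tall pot where they are.

Things in the scene. Friction and masses are not known exactly. Their poses are not given: they have to be found in the camera images.
- float: Sealed float, 90-135 g: grey round tube 30 mm across with identical black square caps (36 x 36 x 12 mm) on both ends, 100 mm long. Origin at mid-tube (18 mm above the bench as it lies), x along the tube, y along the pivot pin through its middle; at the start z is up, any yaw. A hidden weight puts the centre of mass 24 mm from the middle; hung by the bail it turns heavy end down in 1 s, to within 6 deg.
- grip (a point): Grip of the float's bail: square wooden post 16 x 16 x 40 mm on top of a wire hoop 57 mm wide (along the float's y). This point is 14 mm below the post's top, to be held between the fingers, 90 mm from the float's origin; z runs up the post, x and y are its sides. The hoop turns about the pivot pin with light friction, clears the tube's ends, and starts upright within 3 degrees.
- cup: The stand: a low, wide round aluminium cup fixed to the bench on a thin dark disc 100 mm across. Outer diameter 76 mm, inner diameter 64 mm, rim 34 mm above the bench, inner floor 6 mm above the bench. Origin on the bench under the cup's centre, z up. The float standing in it has its origin 56 mm above the bench.
- offcut: Bystander: an offcut of bare aluminium square tube, 36 x 36 x 100 mm, lying on the bench, without any bail. Origin at the middle of its underside, x along it.
- pot: Bystander: a tall narrow dark steel pot, 66 mm across at the rim and 100 mm high, standing on the bench. Origin at the centre of its underside, z up.
Things that resemble listed ones, but are neither listed nor needed, are in the scene too. Leave any orange look-alike of the float alone.

How it is judged:
By the outcome, as a careful person would: the job done as asked, in the order asked, and still so for the second after the job is handed in, with the robot touching nothing.
It also fails if it takes over 54 s, if anything falls off the work surface, if the arm or the gripper's body presses on something with over 40 N, if the wrist force passes 120 N, or if a joint passes its speed limit or range.

## Robot

A 7-joint arm with a two-finger parallel gripper is mounted at the origin on the work surface. World frame = base frame: x ahead of the robot, y to its left, z up, the work surface at z = 0. Lengths are in m, angles in rad, forces in N, time in s.
With the tool pointing down it reaches from about 0.4 to 0.85 m from the base axis. Payload 10.4 kg.
Tool frame: the origin (TCP) lies at the very end of the fingers, on their centre line; the grasp point (between the pads) lies 19 mm behind it (manip.tcp_to_grasp is the z of the grasp point in the tool frame, in m); z points along the fingers, x is the direction in which the jaws open and shut, and the axes are right-handed (so a half turn about z gives the same grasp; the last joint's range is limited). The gripper opens to 85 mm and grips with 20 to 120 N. Pads are 22 mm wide; open, the fingers measure 114 mm over their backs; the gripper's body (76 mm by 85 mm) begins 54 mm behind the grasp point. The pads swing forward as they close: fully open they stand 13 mm farther back than shut.
Start: joints at [1.191, 0.332, -0.065, 1.46, 0.022, 1.35, -0.088], TCP at [0.218, -0.586, 0.231] pointing down, gripper open.
Joint ranges: [-2.6, 2.6], [-0.5, 2.12], [-1.47, 1.34], [0.16, 2.42], [-1.27, 4.41], [0.06, 2.06], [-2.6, 2.6]. Speed limits (rad/s): [2.22, 2.22, 2.79, 2.79, 3.14, 3.14, 3.14].

## Interface

Orientations are given as a unit quaternion [x, y, z, w].
In Python, from workcell import manip gives the robot as it stands.
- The arm moves only by the tool servo_tool, never from a script. Its argument "moves" is a list of rows, each an object with "travel": the shift along the tool's x, y, z in mm, a list of three; "dr": the turn, a rotation vector about the tool's x, y, z in degrees, a list of three. A call has 1 to 12 rows; each row shifts and turns the commanded pose from where the row before left it, along the tool's axes as they then stand; what a row does not reach is not made up. A row lasts 1/8 s, in which the tool goes at most 62.5 mm and 10.7 degrees, less where a joint would pass 70% of its speed; a pose out of reach is approached as far as the arm can. A call is refused whole if a number of a shift passes 62.5 or a number of a turn 10.7, either way. A call with a gripper value outside its range is refused whole. "claw" is the closure, from 0 (fully open) to 1 (shut), set as the call begins (left out, the last holds). The fingers move at their own pace and stop on an object; "squeeze" is the grip in N (left out, the last holds). Time passes only in rows, so rows that do not move let the fingers close. It gives the time, the measured TCP pose, the force and the opening at its end, in the units of the state.
- manip.get_obs(): the state, without advancing time (a new reading comes with each control period).
- manip.camera(name): name is "scene" or "top" or "wrist"; returns the picture (400x640x3 uint8, blue, green, red); there is no depth.
- manip.calibration(name): a dict with "intrinsics" (3x3 intrinsics, pixels), "distortion" ([k1, k2, p1, p2, k3] as OpenCV has them; the pictures are not rectified), "view" (4x4, takes a point from world to camera coordinates). Camera axes: x right, y down, z forward; pixel columns grow to the right and rows downward; lengths in m; the calibration is good to about 2 mm. A picture is of the moment at which its call begins: read the wrist's pose just before it. calibration takes no time and is no camera call; for the wrist camera it gives the pose at the moment of the call.
- manip.hand_in(): hands the job in, once; it reports no verdict.
The state is a dict: "clock": time; "joint_pos": joint angles; "joint_velocities": joint speeds; "tau": joint torques, N m; "position": TCP position; "ee_rot": TCP orientation; "ft_force": force on the tool from outside, world axes, zero at the start; "torque": the same for the moment, N m; "grip_width": opening from 0.0 (shut) to 1.0 (fully open).
Only numpy, scipy, OpenCV 4.12 (cv2) and the standard library are available. Lean on these libraries where they do the work, as an engineer would, in place of code of your own. Each camera call takes 0.05 s, during which the arm holds its last target. There are 200 camera calls.

## Working session

There is one attempt and no reset: what is moved stays moved. The work goes in short steps, Python scripts to look and compute and a tool call to move; the robot and the scene stay as the last step left them, time stands still between calls to the robot, and variables do not carry over. Pictures are saved under pics/ and viewed, on a budget of 10 in all, crops included, one or two more only if the job needs it, and the job is handed in when it is done.

Besides the shell and the picture viewer there is one more tool, called after "Call:" as name(argument=value, ...), one argument or row to a line, values as JSON. servo_tool: Moves the arm, as the interface text tells. Its arguments: {"type":"object","properties":{"moves":{"type":"array","items":{"type":"object","properties":{"travel":{"type":"array","items":{"type":"number"}},"dr":{"type":"array","items":{"type":"number"}}}}},"claw":{"type":"number"},"squeeze":{"type":"number"}},"required":["moves"]}

```bash
ls; mkdir -p pics; python3 - <<'E'
from workcell import manip
import cv2,numpy as np
o=manip.get_obs();print(o['clock'],o['position'],o['ee_rot'],o['grip_width'],manip.tcp_to_grasp)
for n in['scene','top','wrist']:
    c=manip.calibration(n);print(n,c['intrinsics'],c['distortion'],np.round(c['view'],4).tolist())
    cv2.imwrite(f'pics/{n}0.png',manip.camera(n))
E
```

```text
pics
0.0 [ 0.21815601 -0.58528071  0.23050844] [ 8.21364606e-01 -5.70403072e-01 -6.14323115e-04 -3.77791563e-04] 0.995674211153905 -0.0187
scene [[410.91576308   0.         321.16089693]
 [  0.         410.91576308 195.94000134]
 [  0.           0.           1.        ]] [-0.05313708  0.          0.          0.          0.        ] [[0.5075, 0.8616, -0.0009, -0.2562], [0.6978, -0.4116, -0.5863, -0.3147], [-0.5055, 0.2969, -0.8101, 1.3978], [0.0, 0.0, 0.0, 1.0]]
top [[459.73922981   0.         319.07394416]
 [  0.         459.73922981 199.42696193]
 [  0.           0.           1.        ]] [-0.0896124  0.         0.         0.         0.       ] [[-0.0238, -0.9997, 0.0012, 0.0147], [-0.9766, 0.023, -0.2139, 0.5153], [0.2138, -0.0063, -0.9769, 1.0204], [0.0, 0.0, 0.0, 1.0]]
wrist [[352.26365909   0.         314.05271541]
 [  0.         352.26365909 197.7211278 ]
 [  0.           0.           1.        ]] [-0.05115469  0.          0.          0.          0.        ] [[0.3486, -0.9373, -0.0009, -0.6246], [-0.8903, -0.3314, 0.3124, -0.0401], [-0.2931, -0.1081, -0.95, 0.3797], [0.0, 0.0, 0.0, 1.0]]
```

View pics/scene0.png

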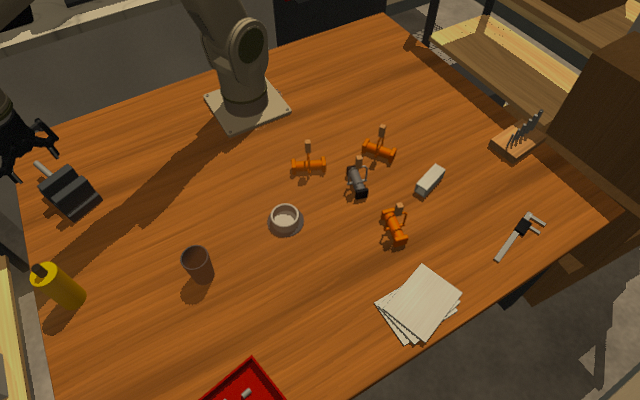

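View pics/top0.png

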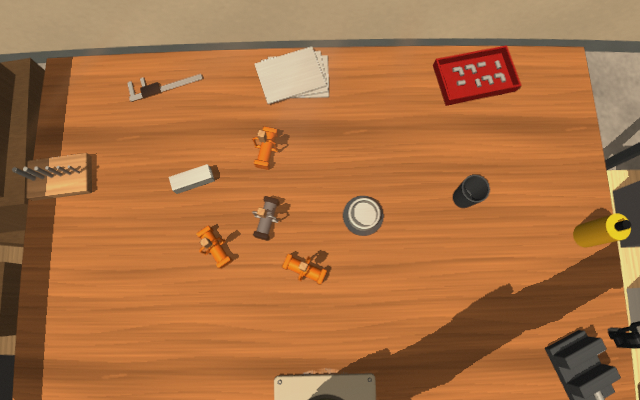

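The candidates are the grey float with black caps at scene (357,180) / top (266,218), three orange look-alikes at top (265,147), (214,246) and (306,266), and the bare offcut at top (193,178). By the description I choose the grey one. The low, wide cup is at top (363,215), and the dark pot at (471,191) is not the cup. Next is a close crop of both views to check.

```bash
python3 - <<'E'
import cv2,numpy as np
s=cv2.imread('pics/scene0.png');t=cv2.imread('pics/top0.png')
a=cv2.resize(s[140:220,310:390],(400,400),interpolation=cv2.INTER_CUBIC)
b=cv2.resize(t[180:260,225:305],(400,400),interpolation=cv2.INTER_CUBIC)
cv2.imwrite('pics/crop0.png',np.hstack([a,b]))
E
```

```text
(no output)
```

View pics/crop0.png

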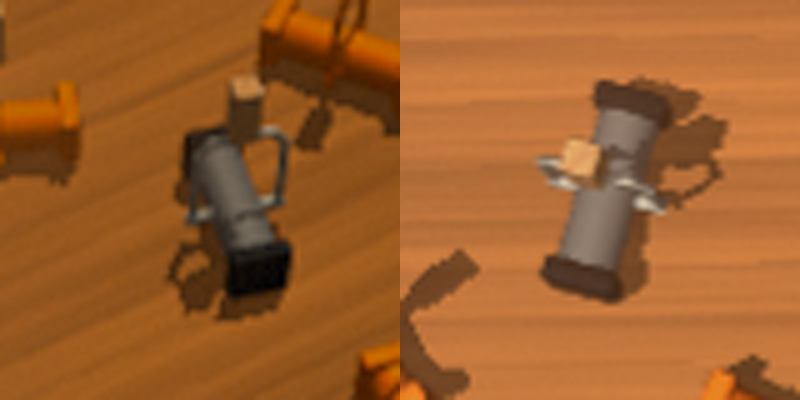

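```bash
cat > h.py <<'E'
import cv2,numpy as np
from workcell import manip
def ray(c,p):
    K,D,V=[np.array(c[k]) for k in('intrinsics','distortion','view')]
    u=cv2.undistortPoints(np.array([[p]],float),K,D)[0,0]
    R=V[:3,:3];o=-R.T@V[:3,3];d=R.T@np.array([u[0],u[1],1]);return o,d/np.linalg.norm(d)
def plane(c,p,z):
    o,d=ray(c,p);return o+d*(z-o[2])/d[2]
def tri(*cp):
    A=0;b=0;rs=[ray(c,p) for c,p in cp]
    for o,d in rs:
        M=np.eye(3)-np.outer(d,d);A=A+M;b=b+M@o
    x=np.linalg.solve(A,b);return x,[np.linalg.norm(np.cross(x-o,d)) for o,d in rs]
def proj(c,P):
    V=np.array(c['view']);r=cv2.Rodrigues(V[:3,:3])[0]
    return cv2.projectPoints(np.array(P,float).reshape(-1,1,3),r,V[:3,3],np.array(c['intrinsics']),np.array(c['distortion']))[0][:,0]
E
python3 - <<'E'
from h import *
np.set_printoptions(precision=4,suppress=True)
S=manip.calibration('scene');T=manip.calibration('top')
print('posttop',tri((S,(359.2,156.4)),(T,(260.6,211.4))))
print('plane.122',plane(S,(359.2,156.4),.122),plane(T,(260.6,211.4),.122))
a=plane(T,(271.5,199.5),.03);b=plane(T,(261,235.5),.03);print('caps',a,b,(a+b)/2,np.degrees(np.arctan2(*(a-b)[1::-1])),np.linalg.norm(a-b))
# cup: bright inner pixels contour
for n,c,(x0,x1,y0,y1) in(('top',T,(335,392,188,242)),('scene',S,(262,310,195,242))):
    im=cv2.imread(f'pics/{n}0.png')[y0:y1,x0:x1];h=cv2.cvtColor(im,cv2.COLOR_BGR2HSV)
    m=((h[...,1]<90)&(h[...,2]>110)).astype(np.uint8)*255
    cs=cv2.findContours(m,cv2.RETR_EXTERNAL,cv2.CHAIN_APPROX_NONE)[0];k=max(cs,key=cv2.contourArea)
    e=cv2.fitEllipse(cv2.convexHull(k));p=(e[0][0]+x0,e[0][1]+y0);print(n,p,e[1],plane(c,p,.034),plane(c,p,.02),plane(c,p,0.))
    m=(h[...,1]<110).astype(np.uint8)*255
    k=max(cv2.findContours(m,cv2.RETR_EXTERNAL,cv2.CHAIN_APPROX_NONE)[0],key=cv2.contourArea);e=cv2.fitEllipse(cv2.convexHull(k));p=(e[0][0]+x0,e[0][1]+y0);print('all',p,e[1],plane(c,p,0.))
s=cv2.imread('pics/scene0.png')[190:250,255:315];t=cv2.imread('pics/top0.png')[185:245,333:393]
cv2.imwrite('pics/cup0.png',np.hstack([cv2.resize(i,(400,400),interpolation=cv2.INTER_CUBIC) for i in(s,t)]))
E
```

```text
posttop (array([0.4783, 0.1326, 0.1194]), [np.float64(0.0011542292368607223), np.float64(0.0011542292368606133)])
plane.122 [0.4804 0.1323 0.122 ] [0.4772 0.1312 0.122 ]
caps [0.5236 0.1165 0.03  ] [0.4372 0.1415 0.03  ] [0.4804 0.129  0.03  ] -16.156903489990746 0.09002307963017415
top (363.49656105041504, 213.57239723205566) (32.18049240112305, 33.12183380126953) [ 0.4834 -0.1023  0.034 ] [ 0.486  -0.1038  0.02  ] [ 0.4896 -0.1059  0.    ]
all (362.69979095458984, 215.29558563232422) (39.2390251159668, 40.221832275390625) [ 0.4854 -0.1037  0.    ]
scene (284.2522029876709, 214.95079803466797) (22.56730842590332, 28.491281509399414) [ 0.49   -0.1051  0.034 ] [ 0.4813 -0.1017  0.02  ] [ 0.4689 -0.0969  0.    ]
all (285.0751323699951, 219.74624633789062) (32.71349334716797, 34.83168029785156) [ 0.484  -0.1022 -0.    ]
```

View pics/cup0.png

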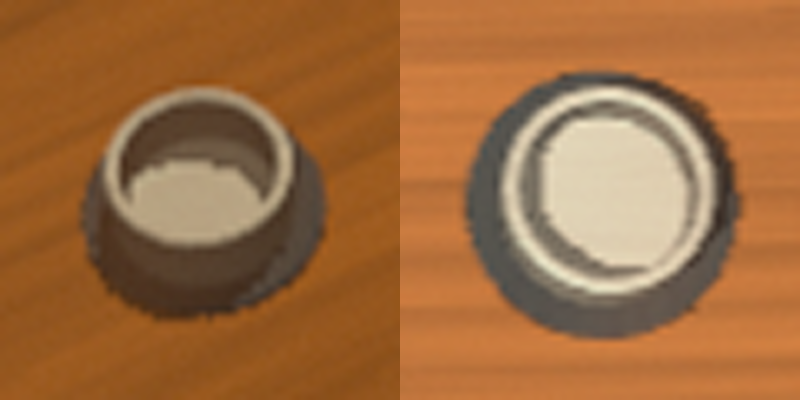

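The crops show the grey tube with black square caps and a plain wooden post on a wire hoop, with the post top at scene (359,156) / top (261,211). The cup rim centre is at scene (285,215) / top (364.5,213.7). This gives the post top at (0.479, 0.132, 0.12), the float yaw at -16° and the cup at about (0.485, -0.103). Now I move over the float.

Call:
servo_tool(
  moves=[
    {"travel": [-40, -34, 0]},
    {"travel": [-40, -34, 0]},
    {"travel": [-40, -34, 0]},
    {"travel": [-40, -34, 0]},
    {"travel": [-40, -34, 0]},
    {"travel": [-40, -34, 0]},
    {"travel": [-40, -34, 0]},
    {"travel": [-40, -34, 0]},
    {"travel": [-40, -34, 0]},
    {"travel": [-40, -34, 0]},
    {"travel": [-40, -34, 0]},
    {"travel": [-40, -34, 0]},
  ],
  claw=0,
  squeeze=40,
)

```text
$.moves[0]: bad value
```

Call:
servo_tool(
  moves=[
    {"travel": [-34, -29, 0]},
    {"travel": [-34, -29, 0]},
    {"travel": [-33, -28, 0]},
    {"dr": [0, 0, -9]},
    {"dr": [0, 0, -9]},
    {"dr": [0, 0, -9]},
    {"dr": [0, 0, -9]},
    {"dr": [0, 0, -9]},
    {"dr": [0, 0, -8.5]},
    {"travel": [0, 0, 0]},
    {"travel": [0, 0, 0]},
  ],
)

```text
$.moves[0]: bad value
```

```bash
cat >> h.py <<'E'
from scipy.spatial.transform import Rotation as Ro
def state():
    o=manip.get_obs();R=Ro.from_quat(o['ee_rot']).as_matrix()
    print('t',round(o['clock'],2),'p',np.round(o['position'],4),'yaw',round(np.degrees(np.arctan2(R[1,0],R[0,0])),2),'z',np.round(R[:,2],3),'F',np.round(o['ft_force'],1),'w',round(o['grip_width'],3));return np.array(o['position']),R
def go(P):
    p,R=state();print('tool mm',np.round(R.T@(np.array(P)-p)*1000,1))
E
python3 - <<'E'
from h import *
go((.479,.132,.089)); print(np.round(manip.get_obs()['joint_pos'],2))
c=manip.calibration('wrist');i=manip.camera('wrist');cv2.imwrite('pics/wrist1.png',i)
print('expected posttop px',proj(c,[(.479,.132,.122),(.479,.132,.082),(.485,-.103,.034)]))
E
```

```text
t 0.15 p [ 0.2182 -0.5854  0.2307] yaw -69.55 z [-0.     0.001 -1.   ] F [ 0.7 -0.3  0.4] w 0.998
tool mm [-580.9 -495.   142.3]
[ 1.19  0.33 -0.06  1.46  0.02  1.35 -0.09]
expected posttop px [[2954.30914948 2341.20223466]
 [ 805.33590384  607.14020414]
 [ -71.71361542 -261.0313608 ]]
```

View pics/wrist1.png

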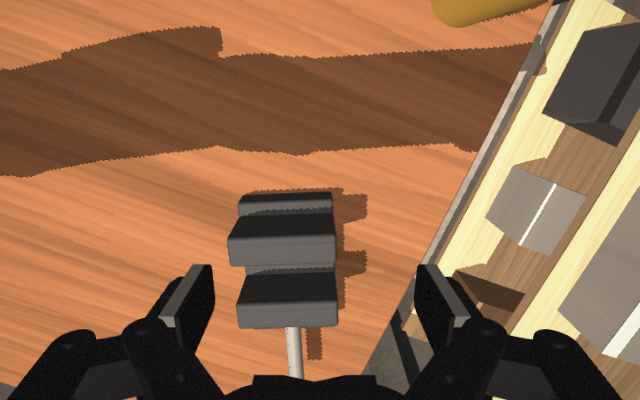

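Both calls were refused because each row needs both fields. The arm did not move: the wrist picture still shows the black block at (285,260) at the bench edge. I'm resending with both fields.

Call:
servo_tool(
  moves=[
    {"travel": [-40, -34, 0], "dr": [0, 0, 0]},
    {"travel": [-40, -34, 0], "dr": [0, 0, 0]},
    {"travel": [-40, -34, 0], "dr": [0, 0, 0]},
    {"travel": [-40, -34, 0], "dr": [0, 0, 0]},
    {"travel": [-40, -34, 0], "dr": [0, 0, 0]},
    {"travel": [-40, -34, 0], "dr": [0, 0, 0]},
    {"travel": [-40, -34, 0], "dr": [0, 0, 0]},
    {"travel": [-40, -34, 0], "dr": [0, 0, 0]},
    {"travel": [-40, -34, 0], "dr": [0, 0, 0]},
    {"travel": [-40, -34, 0], "dr": [0, 0, 0]},
    {"travel": [-40, -34, 0], "dr": [0, 0, 0]},
    {"travel": [-40, -34, 0], "dr": [0, 0, 0]},
  ],
  claw=0,
  squeeze=40,
)

```text
clock: 1.7
position: [0.4332, 0.0082, 0.2315]
ee_rot: [0.821, -0.57, 0.0, 0.0]
ft_force: [1.1, -0.4, 0.6]
grip_width: 0.999
```

Call:
servo_tool(
  moves=[
    {"travel": [-34, -29, 0], "dr": [0, 0, 0]},
    {"travel": [-34, -29, 0], "dr": [0, 0, 0]},
    {"travel": [-33, -29, 0], "dr": [0, 0, 0]},
    {"travel": [0, 0, 0], "dr": [0, 0, -9]},
    {"travel": [0, 0, 0], "dr": [0, 0, -9]},
    {"travel": [0, 0, 0], "dr": [0, 0, -9]},
    {"travel": [0, 0, 0], "dr": [0, 0, -9]},
    {"travel": [0, 0, 0], "dr": [0, 0, -9]},
    {"travel": [0, 0, 0], "dr": [0, 0, -8.5]},
    {"travel": [0, 0, 0], "dr": [0, 0, 0]},
    {"travel": [0, 0, 0], "dr": [0, 0, 0]},
  ],
)

```text
clock: 3.08
position: [0.4792, 0.1316, 0.2313]
ee_rot: [0.99, -0.141, -0.0, 0.0]
ft_force: [0.7, -0.2, 0.0]
grip_width: 0.998
```

```bash
python3 - <<'E'
from h import *
go((.479,.132,.089)); print(np.round(manip.get_obs()['joint_pos'],2))
c=manip.calibration('wrist');i=manip.camera('wrist');cv2.imwrite('pics/wrist2.png',i)
print('expected posttop px',proj(c,[(.479,.132,.122),(.479,.132,.082),(.485,-.103,.034)]))
np.save('w2.npy',np.array(c['view']))
E
```

```text
t 3.08 p [0.4792 0.1316 0.2313] yaw -16.25 z [-0. -0. -1.] F [ 0.7 -0.2  0. ] w 0.998
tool mm [ -0.3  -0.4 142.3]
[ 0.54  0.14 -0.96  1.75  0.12  1.31 -0.73]
expected posttop px [[313.67113405 193.76831445]
 [313.64546872 179.63289668]
 [373.5040226  349.55779988]]
```

View pics/wrist2.png

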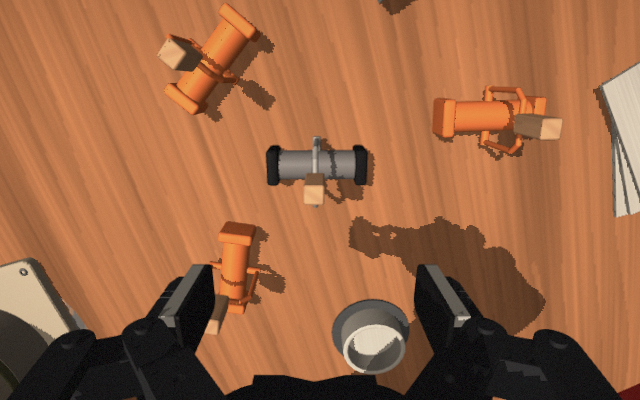

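The wrist view shows the post top at (314,195), where (313.7,193.8) was expected, and the float lies level with the jaw axis. The fingers are clear of the orange ones, so I descend and grip.

Call:
servo_tool(
  moves=[
    {"travel": [0, 0, 25], "dr": [0, 0, 0]},
    {"travel": [0, 0, 25], "dr": [0, 0, 0]},
    {"travel": [0, 0, 25], "dr": [0, 0, 0]},
    {"travel": [0, 0, 25], "dr": [0, 0, 0]},
    {"travel": [0, 0, 20], "dr": [0, 0, 0]},
    {"travel": [0, 0, 15], "dr": [0, 0, 0]},
    {"travel": [0, 0, 7], "dr": [0, 0, 0]},
    {"travel": [0, 0, 0], "dr": [0, 0, 0]},
    {"travel": [0, 0, 0], "dr": [0, 0, 0]},
  ],
)

```text
clock: 4.25
position: [0.4797, 0.1318, 0.0899]
ee_rot: [0.99, -0.14, 0.001, -0.0]
ft_force: [0.2, 0.5, -0.5]
grip_width: 0.999
```

Call:
servo_tool(
  moves=[
    {"travel": [0, 0, 0], "dr": [0, 0, 0]},
    {"travel": [0, 0, 0], "dr": [0, 0, 0]},
    {"travel": [0, 0, 0], "dr": [0, 0, 0]},
    {"travel": [0, 0, 0], "dr": [0, 0, 0]},
    {"travel": [0, 0, 0], "dr": [0, 0, 0]},
    {"travel": [0, 0, 0], "dr": [0, 0, 0]},
    {"travel": [0, 0, 0], "dr": [0, 0, 0]},
    {"travel": [0, 0, 0], "dr": [0, 0, 0]},
  ],
  claw=1,
  squeeze=40,
)

```text
clock: 5.25
position: [0.4795, 0.1317, 0.0895]
ee_rot: [0.99, -0.14, 0.0, -0.0]
ft_force: [1.4, -0.5, 4.3]
grip_width: 0.181
```

Call:
servo_tool(
  moves=[
    {"travel": [0, 0, -5], "dr": [0, 0, 0]},
    {"travel": [0, 0, -10], "dr": [0, 0, 0]},
    {"travel": [0, 0, -15], "dr": [0, 0, 0]},
    {"travel": [0, 0, -20], "dr": [0, 0, 0]},
    {"travel": [0, 0, -20], "dr": [0, 0, 0]},
    {"travel": [0, 0, -20], "dr": [0, 0, 0]},
    {"travel": [0, 0, -20], "dr": [0, 0, 0]},
    {"travel": [0, 0, -20], "dr": [0, 0, 0]},
    {"travel": [0, 0, -15], "dr": [0, 0, 0]},
    {"travel": [0, 0, -10], "dr": [0, 0, 0]},
    {"travel": [0, 0, -5], "dr": [0, 0, 0]},
    {"travel": [0, 0, 0], "dr": [0, 0, 0]},
  ],
)

```text
clock: 6.75
position: [0.4792, 0.1316, 0.2493]
ee_rot: [0.99, -0.14, -0.0, 0.0]
ft_force: [0.1, 0.7, -1.3]
grip_width: 0.181
```

Call:
servo_tool(
  moves=[
    {"travel": [0, 0, 0], "dr": [0, 0, 0]},
    {"travel": [0, 0, 0], "dr": [0, 0, 0]},
    {"travel": [0, 0, 0], "dr": [0, 0, 0]},
    {"travel": [0, 0, 0], "dr": [0, 0, 0]},
    {"travel": [0, 0, 0], "dr": [0, 0, 0]},
    {"travel": [0, 0, 0], "dr": [0, 0, 0]},
    {"travel": [0, 0, 0], "dr": [0, 0, 0]},
    {"travel": [0, 0, 0], "dr": [0, 0, 0]},
    {"travel": [0, 0, 0], "dr": [0, 0, 0]},
    {"travel": [0, 0, 0], "dr": [0, 0, 0]},
    {"travel": [0, 0, 0], "dr": [0, 0, 0]},
    {"travel": [0, 0, 0], "dr": [0, 0, 0]},
  ],
)

```text
clock: 8.25
position: [0.4792, 0.1317, 0.2493]
ee_rot: [0.99, -0.14, 0.0, 0.0]
ft_force: [-0.4, 0.1, -2.4]
grip_width: 0.18
```

```bash
python3 - <<'E'
from h import *
p,R=state();g=p-R[:,2]*.0187
for n in('scene','top','wrist'):
    c=manip.calibration(n);q=proj(c,[g,g-[0,0,.04],g-[0,0,.09],g-[0,0,.14]]);print(n,q.round(0).tolist())
    i=manip.camera(n);cv2.imwrite(f'pics/{n}3.png',i)
    if n!='wrist':
        x,y=q[2].round().astype(int);x0=max(x-40,0);y0=max(y-40,0);print(x0,y0)
        cv2.imwrite(f'pics/{n}3c.png',cv2.resize(i[y0:y0+80,x0:x0+80],(400,400),interpolation=cv2.INTER_CUBIC))
cv2.imwrite('pics/both3.png',np.hstack([cv2.imread(f'pics/{n}3c.png') for n in('scene','top')]))
E
```

```text
t 8.25 p [0.4792 0.1317 0.2493] yaw -16.06 z [ 0. -0. -1.] F [-0.4  0.1 -2.4] w 0.18
scene [[363.0, 116.0], [362.0, 128.0], [360.0, 142.0], [359.0, 155.0]]
320 102
top [[251.0, 196.0], [254.0, 200.0], [257.0, 205.0], [260.0, 210.0]]
217 165
wrist [[315.0, 290.0], [314.0, 246.0], [314.0, 212.0], [314.0, 190.0]]
```

View pics/both3.png

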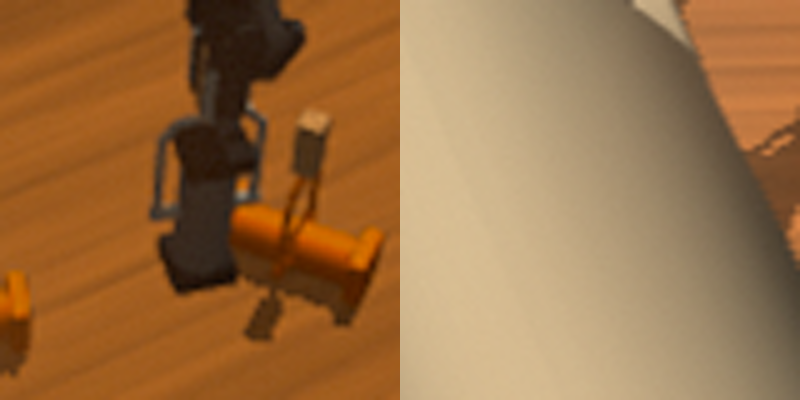

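The float hangs upright under the gripper, with its lower cap at scene crop (205,265) → (361,155) where (359,155) was predicted. The top view is blocked by the arm. Now over to the cup.

Call:
servo_tool(
  moves=[
    {"travel": [0, 0, -15], "dr": [0, 0, 0]},
    {"travel": [2, 8, 0], "dr": [0, 0, 0]},
    {"travel": [5, 16, 0], "dr": [0, 0, 0]},
    {"travel": [8, 24, 0], "dr": [0, 0, 0]},
    {"travel": [9, 28, 0], "dr": [0, 0, 0]},
    {"travel": [9, 30, 0], "dr": [0, 0, 0]},
    {"travel": [9, 30, 0], "dr": [0, 0, 0]},
    {"travel": [9, 28, 0], "dr": [0, 0, 0]},
    {"travel": [8, 24, 0], "dr": [0, 0, 0]},
    {"travel": [6, 18, 0], "dr": [0, 0, 0]},
    {"travel": [3, 12, 0], "dr": [0, 0, 0]},
    {"travel": [2, 6, 0], "dr": [0, 0, 0]},
  ],
)

```text
clock: 9.9
position: [0.4845, -0.1033, 0.2643]
ee_rot: [0.99, -0.14, 0.0, -0.0]
ft_force: [0.3, 0.1, -1.2]
grip_width: 0.181
```

Call:
servo_tool(
  moves=[
    {"travel": [0, 0, 0], "dr": [0, 0, 0]},
    {"travel": [0, 0, 0], "dr": [0, 0, 0]},
    {"travel": [0, 0, 0], "dr": [0, 0, 0]},
    {"travel": [0, 0, 0], "dr": [0, 0, 0]},
    {"travel": [0, 0, 0], "dr": [0, 0, 0]},
    {"travel": [0, 0, 0], "dr": [0, 0, 0]},
    {"travel": [0, 0, 0], "dr": [0, 0, 0]},
    {"travel": [0, 0, 0], "dr": [0, 0, 0]},
    {"travel": [0, 0, 0], "dr": [0, 0, 0]},
    {"travel": [0, 0, 0], "dr": [0, 0, 0]},
    {"travel": [0, 0, 0], "dr": [0, 0, 0]},
    {"travel": [0, 0, 0], "dr": [0, 0, 0]},
  ],
)

```text
clock: 11.4
position: [0.4845, -0.103, 0.2643]
ee_rot: [0.99, -0.14, 0.0, 0.0]
ft_force: [-0.3, -0.3, -1.0]
grip_width: 0.185
```

```bash
python3 - <<'E'
from h import *
S=manip.calibration('scene');T=manip.calibration('top')
print('rim',tri((S,(285,215)),(T,(364.5,213.65))),plane(S,(285,215),.034),plane(T,(364.5,213.65),.034))
go((.4847,-.103,.2643))
p,R=state();g=p-R[:,2]*.0187
for n in('scene','wrist'):
    c=manip.calibration(n);print(n,proj(c,[g-[0,0,.04],g-[0,0,.09],g-[0,0,.14],(.4847,-.103,.034)]).round(1).tolist())
    i=manip.camera(n);cv2.imwrite(f'pics/{n}4.png',i)
s=cv2.imread('pics/scene4.png')[100:260,205:365];w=cv2.imread('pics/wrist4.png')
cv2.imwrite('pics/both4.png',np.hstack([cv2.resize(s,(400,400),interpolation=cv2.INTER_CUBIC),w[:,120:520]]))
E
```

```text
rim (array([ 0.4854233 , -0.1035397 ,  0.02616329]), [np.float64(0.002179999545896468), np.float64(0.002179999545896568)]) [ 0.49116887 -0.10344281  0.034     ] [ 0.48312341 -0.10471304  0.034     ]
t 11.4 p [ 0.4845 -0.103   0.2643] yaw -16.06 z [ 0. -0. -1.] F [-0.3 -0.3 -1. ] w 0.185
tool mm [ 0.2 -0.   0. ]
t 11.4 p [ 0.4845 -0.103   0.2643] yaw -16.06 z [ 0. -0. -1.] F [-0.3 -0.3 -1. ] w 0.185
scene [[277.1, 161.9], [279.0, 175.8], [280.7, 188.6], [284.0, 213.2]]
wrist [[314.3, 246.4], [314.2, 212.1], [314.0, 189.6], [314.0, 160.0]]
```

View pics/both4.png

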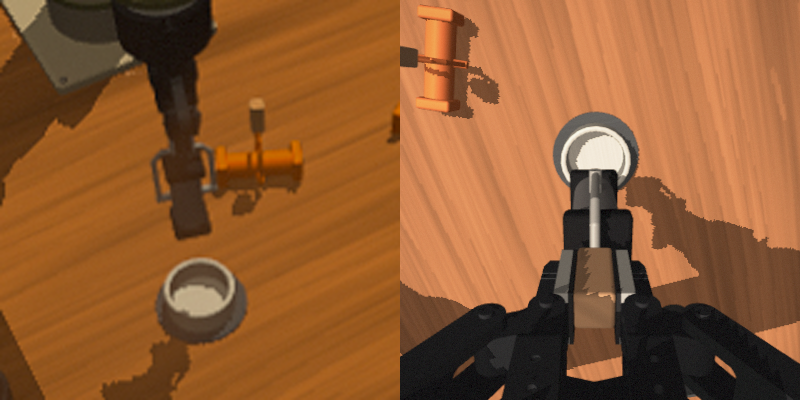

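The lower cap is at scene crop (191,222) → (281.4,188.8), where (280.7,188.6) was predicted, so it hangs straight and still. In the wrist view the cup rim centre is about 2 px right of the cap, so I shift +2 mm in tool x and lower to just above the cup floor.

Call:
servo_tool(
  moves=[
    {"travel": [1, 0.5, 5], "dr": [0, 0, 0]},
    {"travel": [1, 0, 10], "dr": [0, 0, 0]},
    {"travel": [0, 0, 15], "dr": [0, 0, 0]},
    {"travel": [0, 0, 15], "dr": [0, 0, 0]},
    {"travel": [0, 0, 15], "dr": [0, 0, 0]},
    {"travel": [0, 0, 12], "dr": [0, 0, 0]},
    {"travel": [0, 0, 8], "dr": [0, 0, 0]},
    {"travel": [0, 0, 5], "dr": [0, 0, 0]},
    {"travel": [0, 0, 0], "dr": [0, 0, 0]},
    {"travel": [0, 0, 0], "dr": [0, 0, 0]},
    {"travel": [0, 0, 0], "dr": [0, 0, 0]},
    {"travel": [0, 0, 0], "dr": [0, 0, 0]},
  ],
)

```text
clock: 13.0
position: [0.4864, -0.1041, 0.1795]
ee_rot: [0.99, -0.14, 0.0, 0.0]
ft_force: [-0.2, 0.4, -2.1]
grip_width: 0.18
```

```bash
python3 - <<'E'
from h import *
p,R=state();g=p-R[:,2]*.0187
for n in('scene','wrist'):
    c=manip.calibration(n);print(n,proj(c,[g-[0,0,.04],g-[0,0,.09],g-[0,0,.14],(.4847,-.103,.034)]).round(1).tolist())
    i=manip.camera(n);cv2.imwrite(f'pics/{n}5.png',i)
s=cv2.imread('pics/scene5.png')[155:235,245:325];w=cv2.imread('pics/wrist5.png')
cv2.imwrite('pics/both5.png',np.hstack([cv2.resize(s,(400,400),interpolation=cv2.INTER_CUBIC),cv2.resize(w[100:300,214:414],(400,400),interpolation=cv2.INTER_CUBIC)]))
E
```

```text
t 13.0 p [ 0.4864 -0.1041  0.1795] yaw -16.06 z [ 0. -0. -1.] F [-0.2  0.4 -2.1] w 0.18
scene [[280.1, 185.5], [281.8, 197.6], [283.3, 208.7], [284.0, 213.2]]
wrist [[314.4, 246.5], [314.2, 212.1], [314.0, 189.6], [311.7, 180.6]]
```

View pics/both5.png

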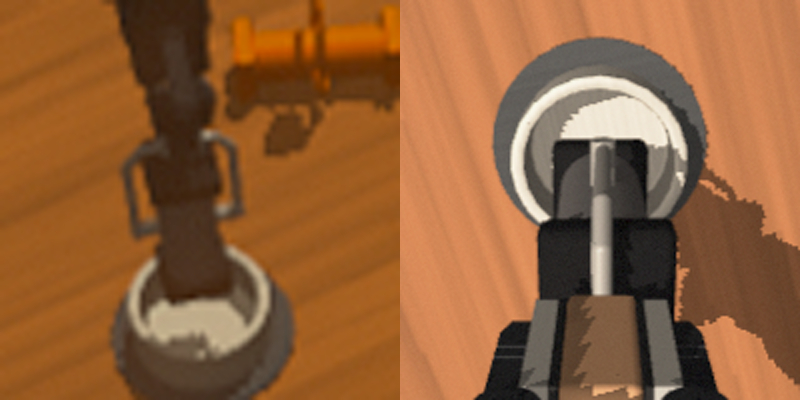

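In the wrist crop the cup rim is centred at x≈598 and the lower cap at ≈600, so it is centred. I lower it further, slowly at the end.

Call:
servo_tool(
  moves=[
    {"travel": [0, 0, 6], "dr": [0, 0, 0]},
    {"travel": [0, 0, 8], "dr": [0, 0, 0]},
    {"travel": [0, 0, 8], "dr": [0, 0, 0]},
    {"travel": [0, 0, 8], "dr": [0, 0, 0]},
    {"travel": [0, 0, 6], "dr": [0, 0, 0]},
    {"travel": [0, 0, 5], "dr": [0, 0, 0]},
    {"travel": [0, 0, 4], "dr": [0, 0, 0]},
    {"travel": [0, 0, 3], "dr": [0, 0, 0]},
    {"travel": [0, 0, 0], "dr": [0, 0, 0]},
    {"travel": [0, 0, 0], "dr": [0, 0, 0]},
    {"travel": [0, 0, 0], "dr": [0, 0, 0]},
    {"travel": [0, 0, 0], "dr": [0, 0, 0]},
  ],
)

```text
clock: 14.6
position: [0.4864, -0.104, 0.1314]
ee_rot: [0.99, -0.14, 0.0, 0.0]
ft_force: [0.2, 0.1, -1.8]
grip_width: 0.186
```

Call:
servo_tool(
  moves=[
    {"travel": [0, 0, 1], "dr": [0, 0, 0]},
    {"travel": [0, 0, 1], "dr": [0, 0, 0]},
    {"travel": [0, 0, 0.5], "dr": [0, 0, 0]},
    {"travel": [0, 0, 0], "dr": [0, 0, 0]},
    {"travel": [0, 0, 0], "dr": [0, 0, 0]},
    {"travel": [0, 0, 0], "dr": [0, 0, 0]},
  ],
)

```text
clock: 15.35
position: [0.4863, -0.104, 0.1288]
ee_rot: [0.99, -0.14, 0.0, 0.0]
ft_force: [0.1, -0.3, -1.2]
grip_width: 0.178
```

Call:
servo_tool(
  moves=[
    {"travel": [0, 0, 0.5], "dr": [0, 0, 0]},
    {"travel": [0, 0, 0.5], "dr": [0, 0, 0]},
    {"travel": [0, 0, 0], "dr": [0, 0, 0]},
    {"travel": [0, 0, 0], "dr": [0, 0, 0]},
    {"travel": [0, 0, 0], "dr": [0, 0, 0]},
  ],
)

```text
clock: 15.98
position: [0.4863, -0.104, 0.1279]
ee_rot: [0.99, -0.14, 0.0, 0.0]
ft_force: [0.5, 0.7, 1.2]
grip_width: 0.176
```

Call:
servo_tool(
  moves=[
    {"travel": [0, 0, 0.5], "dr": [0, 0, 0]},
    {"travel": [0, 0, 0.5], "dr": [0, 0, 0]},
    {"travel": [0, 0, 0], "dr": [0, 0, 0]},
    {"travel": [0, 0, 0], "dr": [0, 0, 0]},
    {"travel": [0, 0, 0], "dr": [0, 0, 0]},
  ],
)

```text
clock: 16.6
position: [0.4866, -0.104, 0.1276]
ee_rot: [0.99, -0.14, 0.0, 0.0]
ft_force: [-3.2, 0.8, 9.2]
grip_width: 0.175
```

Contact: the force went from -1.5 to +9 N. I ease back a little, read, then open.

Call:
servo_tool(
  moves=[
    {"travel": [0, 0, -0.7], "dr": [0, 0, 0]},
    {"travel": [0, 0, 0], "dr": [0, 0, 0]},
    {"travel": [0, 0, 0], "dr": [0, 0, 0]},
    {"travel": [0, 0, 0], "dr": [0, 0, 0]},
  ],
)

```text
clock: 17.1
position: [0.4864, -0.104, 0.1276]
ee_rot: [0.99, -0.14, 0.0, 0.0]
ft_force: [-2.8, 0.3, 3.9]
grip_width: 0.182
```

Call:
servo_tool(
  moves=[
    {"travel": [0, 0, 0], "dr": [0, 0, 0]},
    {"travel": [0, 0, 0], "dr": [0, 0, 0]},
    {"travel": [0, 0, 0], "dr": [0, 0, 0]},
    {"travel": [0, 0, 0], "dr": [0, 0, 0]},
    {"travel": [0, 0, 0], "dr": [0, 0, 0]},
    {"travel": [0, 0, 0], "dr": [0, 0, 0]},
  ],
  claw=0,
)

```text
clock: 17.85
position: [0.4863, -0.104, 0.1275]
ee_rot: [0.99, -0.14, 0.0, 0.0]
ft_force: [0.1, -0.3, -0.1]
grip_width: 1.003
```

```bash
python3 - <<'E'
from h import *
state()
for n in('scene','wrist'): cv2.imwrite(f'pics/{n}6.png',manip.camera(n))
s=cv2.imread('pics/scene6.png')[140:240,235:335];w=cv2.imread('pics/wrist6.png')
cv2.imwrite('pics/both6.png',np.hstack([cv2.resize(s,(400,400),interpolation=cv2.INTER_CUBIC),w[:,114:514]]))
E
```

```text
t 17.85 p [ 0.4863 -0.104   0.1275] yaw -16.06 z [ 0. -0. -1.] F [ 0.1 -0.3 -0.1] w 1.003
```

View pics/both6.png

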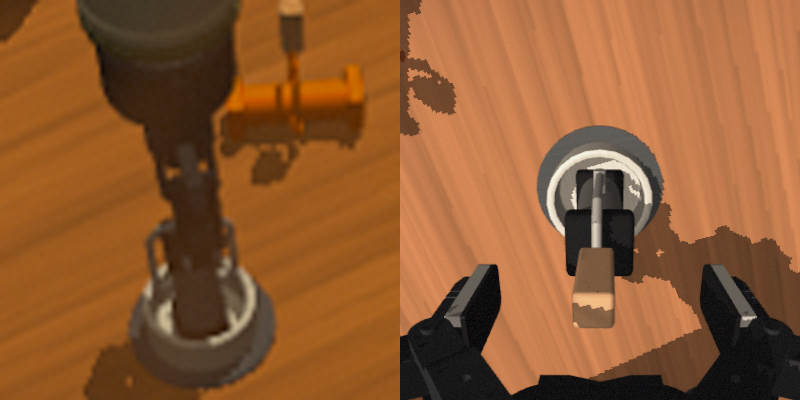

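The float stands upright in the cup at wrist crop (600,200). The bail is still upright, with its post at (595,290) free between the open fingers. I raise straight up.

Call:
servo_tool(
  moves=[
    {"travel": [0, 0, -10], "dr": [0, 0, 0]},
    {"travel": [0, 0, -20], "dr": [0, 0, 0]},
    {"travel": [0, 0, -20], "dr": [0, 0, 0]},
    {"travel": [0, 0, -25], "dr": [0, 0, 0]},
    {"travel": [0, 0, -25], "dr": [0, 0, 0]},
    {"travel": [0, 0, -20], "dr": [0, 0, 0]},
    {"travel": [0, 0, -15], "dr": [0, 0, 0]},
    {"travel": [0, 0, -5], "dr": [0, 0, 0]},
    {"travel": [0, 0, 0], "dr": [0, 0, 0]},
    {"travel": [0, 0, 0], "dr": [0, 0, 0]},
    {"travel": [0, 0, 0], "dr": [0, 0, 0]},
    {"travel": [0, 0, 0], "dr": [0, 0, 0]},
  ],
)

```text
clock: 19.45
position: [0.4862, -0.104, 0.2672]
ee_rot: [0.99, -0.14, -0.0, -0.0]
ft_force: [0.4, 0.7, 0.2]
grip_width: 1.003
```

```bash
python3 - <<'E'
from h import *
state()
for n in('scene','wrist'): cv2.imwrite(f'pics/{n}7.png',manip.camera(n))
s=cv2.imread('pics/scene7.png')[140:240,235:335];w=cv2.imread('pics/wrist7.png')
cv2.imwrite('pics/both7.png',np.hstack([cv2.resize(s,(400,400),interpolation=cv2.INTER_CUBIC),w[:,114:514]]))
a,b=cv2.imread('pics/scene0.png').astype(int),cv2.imread('pics/scene7.png').astype(int)
for k,(x,y,r) in dict(offcut=(430,180,20),pot=(197,265,25)).items(): print(k,abs(a-b)[y-r:y+r,x-r:x+r].mean().round(2))
E
```

```text
t 19.45 p [ 0.4862 -0.104   0.2672] yaw -16.05 z [-0.  0. -1.] F [0.4 0.7 0.2] w 1.003
offcut 5.3
pot 14.65
```

View pics/both7.png

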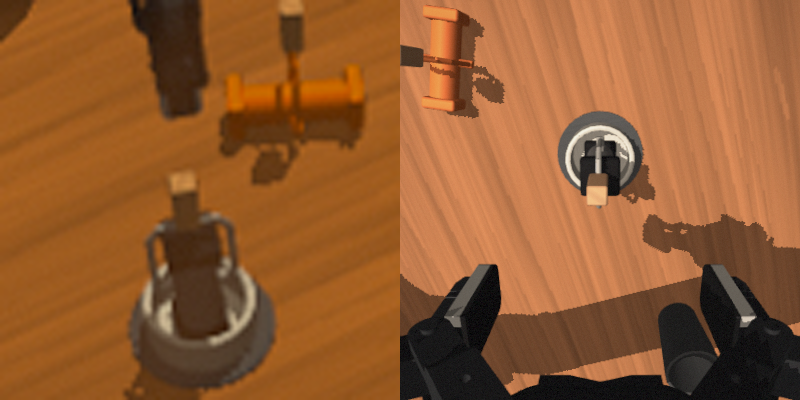

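The float stands upright in the cup at scene crop (198,290), released, with the gripper well clear above.

```bash
python3 -c "
from workcell import manip
print(manip.hand_in(), manip.get_obs()['clock'])"
```

```text
the job is handed in; nothing more can be done
the job is handed in; nothing more can be done
```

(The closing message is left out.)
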